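# Clamp the sample jar and unscrew its tight cap

### The job

The amber sample jar stands loose in the bench clamp: swing the clamp's red-knobbed cam lever fully over so that the jaw locks the jar, then grip the tight white cap and turn it counter-clockwise (seen from above) just until its threads let go, where the red mark on the cap meets the white mark on the jar. Lift the cap straight up and finish while still holding it, level and centred over the jar, about two centimetres clear of the mouth; do not let go of it or put it down. The jar must stay clamped and must not turn with the cap, and the other things on the bench stay where they are.

Things in the scene. Friction and masses are not known exactly. Their poses are not given: they have to be found in the camera images.
- clamp: Grey jar clamp bolted to the bench: base plate 110 mm (x) by 215 mm (y, from -145 to +70), 12 mm thick, with a black vee jaw at +y and a sliding jaw at -y (up to 50 mm above the bench). Origin on the bench surface, below the axis that the clamped jar takes. The cam lever pivots about a vertical axis at x = 0, y = -92 mm.
- cam_lever (a joint): Lever angle, rad, counter-clockwise from above. 0 = fully open (arm along the clamp's -x), 1.57 = end stop, locked (arm along its -y); begins at 0 to 0.12. It drives the sliding jaw up to 9 mm toward +y; near the end stop the jaw presses the jar into the vee with about 30 N. It takes 4 to 7 N at the knob and stays where it is left.
- lever_knob (a point): Middle of the lever's red upright knob, a cylinder 22 mm in diameter and 42 mm tall (53 to 95 mm above the bench; this point is at 74 mm), 85 mm from the lever's pivot. It can be gripped from above; it swings round with the lever.
- jaw_pad: Black rubber pad, 44 mm wide and 30 mm tall, on the sliding jaw; it presses on the jar's -y side (clamp axes). Origin at the foot of its pressing face.
- jar: Amber jar, 66 mm in diameter, 0.3 kg, on the clamp's plate (12 mm above the bench) with 2 to 3 mm of play; locking shifts it a few mm. Origin at the centre of its underside, z up, +x toward the white mark. Neck 41 mm in diameter, thread ramps 50 mm across; rim 74.5 mm above the origin, with a springy black sealing ring that pushes the cap up.
- jar_mark (a point): The white mark on the jar's side near the shoulder, 33 mm from the axis, 50 mm above the jar's underside.
- jar_mouth (a point): Centre of the jar's mouth, 76.5 mm above its underside, at the top of the sealing ring while the cap is on; the ring rises 2.5 mm more when free.
- cap: White ribbed screw cap, 56 mm in diameter and 24 mm tall, 40 g, hollow from below. Origin at the centre of its lower edge, z up; screwed on, it is 64 to 65 mm above the jar's underside (76 mm above the bench). Its +x axis points to the red mark; at the start its yaw is 1.05 to 1.45 rad less than the jar's. Unscrewing takes a moment of roughly 0.15 to 0.35 N m.
- closed_jar: White sample jar with a blue cap, 58 mm in diameter and 90 mm tall, a bystander.
- small_jar: White sample jar with a white cap, 52 mm in diameter and 76 mm tall, a bystander.
- spool: Green spool, 68 mm in diameter and 30 mm tall, a bystander.
- cap_mark (a point): The red mark on the cap's top edge, 28 mm from its axis. Turning counter-clockwise seen from above brings it to the jar's white mark. The threads let go 0.35 rad before the marks meet and the cap springs up about 2 mm; a stop blocks it 0.25 rad past the marks. With the marks within 0.25 rad it lifts straight off.
Things that resemble listed ones, but are neither listed nor needed, are in the scene too. Leave any green look-alike of the jar alone. Several things have the shape of the cap; the one meant has the colours described above.

How it is judged:
On the way, in this order (a step that is already met when the one before it is completed fails the run):
1. the cam lever is fully over and the jaw presses the jar while the cap is still tight (value of joint cam_lever above 1.35 rad and contact force between jaw_pad and jar above 10 N and angle between the x axis of cap and the x axis of jar, either way round above 0.6 rad), for 0.2 s.
2. the cap has been turned until its threads let go, with the jar clamped (angle between the x axis of cap and the x axis of jar, either way round below 0.42 rad and value of joint cam_lever above 1.35 rad and contact force between jaw_pad and jar above 10 N), for 0.1 s.
At the end, for the whole second after the job is handed in: The gripper holds the cap still and level (within 0.2 rad) over the jar, within 15 mm of the jar's axis, its lower edge 5 to 50 mm above the mouth and not touching the jar; the lever is locked (beyond 1.35 rad) and the jaw presses on the upright jar, which stands on the clamp's plate (z of cap in the frame of jar_mouth between 0.005 and 0.05 m and horizontal distance between cap and jar_mouth below 0.015 m and angle between cap's own z axis and vertical below 0.2 rad and contact force between the fingers and cap above 1 N and contact force between cap and jar below 0.05 N and linear speed of cap below 0.03 m/s and value of joint cam_lever above 1.35 rad and contact force between jaw_pad and jar above 10 N and angle between jar's own z axis and vertical below 0.08 rad and z of jar in the frame of clamp below 0.016 m); the arm keeps its last pose, push and grip.
It fails at once if the jar is turned with the cap or dragged (its white mark moves more than 18 mm) (distance of jar_mark from where it was at the start of the episode above 0.018 m).
It fails at once if a bystander is moved more than 30 mm (distance of any of closed_jar, small_jar, spool from where it was at the start of the episode above 0.03 m).
It also fails if it takes over 48 s, if anything falls off the work surface, if the arm or the gripper's body presses on something with over 40 N, if the wrist force passes 120 N, or if a joint passes its speed limit or range.

### The arm

A 6-joint arm with a two-finger parallel gripper is mounted at the origin on a cart in front of the work surface, level with it; the furniture and walls round the work are solid. World frame = base frame: x ahead of the robot, y to its left, z up, the work surface at z = 0. Lengths are in m, angles in rad, forces in N, time in s.
With the tool pointing down it reaches from about 0.35 to 0.925 m from the base axis. Payload 6.4 kg.
Tool frame: the origin (TCP) lies midway between the tips of the shut fingers; the grasp point (between the pads) lies 19 mm behind it; z points along the fingers, y is the line along which they close (so a half turn about z gives the same grasp; the last joint's range is limited). The gripper opens to 94 mm and grips with 3 to 60 N. Pads are 16 mm wide; open, the fingers measure 119 mm over their backs; the gripper's body (75 mm by 177 mm) begins 78 mm behind the grasp point.
Start: joints at [-1.487, 0.245, 1.558, -0, 1.339, -0.174], TCP at [0.166, -0.629, 0.205] pointing down, gripper open.
Joint ranges: [-3.13, 3.13], [-1.02, 2.26], [0.13, 2.54], [-0.95, 4.09], [0.21, 2.88], [-2.74, 2.74]. Speed limits (rad/s): [2.57, 2.57, 3.14, 3.14, 3.14, 3.14].

### API

Orientations are given as [roll, pitch, yaw] about the fixed x, y, z axes, in that order (R = Rz(yaw) Ry(pitch) Rx(roll)).
In Python, from plant import env, vision gives the robot as it stands.
- The arm moves only by the tool arm_command, never from a script. Its argument "series" is a list that holds one entry, the list of rows, each a list of 5 numbers: the shift along the tool's x, y, z in mm, then the turn about the tool's z in degrees, then the closure, from -1 (fully open) to 1 (shut). A call has 1 to 12 rows; each row shifts and turns the commanded pose from where the row before left it, along the tool's axes as they then stand; what a row does not reach is not made up. A row lasts 1/12 s, in which the tool goes at most 41.7 mm and 7.16 degrees, less where a joint would pass 70% of its speed; a pose out of reach is approached as far as the arm can. A call is refused whole if a number of a shift passes 41.7 or a number of a turn 7.16, either way. A call with a gripper value outside its range is refused whole. The fingers move at their own pace and stop on an object; "squeeze" is the grip in N (left out, the last holds). Time passes only in rows, so rows that do not move let the fingers close. It gives the time, the measured TCP pose, the force, the opening and the grip force at its end, in the units of the state.
- env.get_state(): the state, without advancing time (a new reading comes with each control period).
- vision.get_image(name): name is "scene" or "top" or "wrist"; returns the picture (400x640x3 uint8, red, green, blue); there is no depth.
- vision.get_calibration(name): a dict with "camera_matrix" (3x3 intrinsics, pixels), "R" (3x3) and "t" (3): a world point X has camera coordinates R X + t. Camera axes: x right, y down, z forward; pixel columns grow to the right and rows downward; lengths in m; the calibration is good to about 2 mm. A picture is of the moment at which its call begins: read the wrist's pose just before it. get_calibration takes no time and is no camera call; for the wrist camera it gives the pose at the moment of the call.
- env.hand_in(): hands the job in; it is judged then, once.
Trained networks look in the newest picture that a camera, given by its name, has taken for a name from the list of things; names that differ only in an ending like _2 or _b are one class to them, and where a whole thing is asked for, a point or a joint stands for the part that bears it (a point fixed in the world has none). Each returns a list of dicts, best first, with "score" (0 to 1); they miss things now and then, are a little off and sometimes report something else, mostly with a low value. They report only what shows in the picture. A call takes as long as a camera call. They do not tell look-alikes from the thing itself.
- vision.find_in(camera, target): "rect" ([left, top, width, height] in pixels, round what is visible of it).
- vision.trace(camera, target): "mask" (400x640 bool, what is visible of it) and "rect" ([left, top, width, height] in pixels, round what is visible of it).
The state is a dict: "t": time; "qpos": joint angles; "qvel": joint speeds; "joint_torque": joint torques, N m; "position": TCP position; "tool_rot": TCP orientation; "contact_force": force on the tool from outside, world axes, zero at the start; "wrist_torque": the same for the moment, N m; "opening": opening from 0.0 (shut) to 1.0 (fully open); "grip_force": force on a finger pad.
Only numpy, scipy, OpenCV 4.12 (cv2) and the standard library are available. Lean on these libraries where they do the work, as an engineer would, in place of code of your own. Each camera call takes 0.05 s, during which the arm holds its last target. There are 200 camera calls.

## Working session

There is one attempt and no reset: what is moved stays moved. The work goes in short steps, Python scripts to look and compute and a tool call to move; the robot and the scene stay as the last step left them, time stands still between calls to the robot, and variables do not carry over. Pictures are saved under pics/ and viewed, at most 10 in all, crops included, and the job is handed in when it is done.

Besides the shell and the picture viewer there is one more tool, called after ">>>" in YAML: its name, and indented under it one key for each argument. arm_command: Moves the arm, as the interface text tells. Its arguments: {"type":"object","properties":{"series":{"type":"array","items":{"type":"array","items":{"type":"array","items":{"type":"number"}}}},"squeeze":{"type":"number"}},"required":["series"]}

```bash
ls; mkdir -p pics
cat > h.py <<'E'
import numpy as np, cv2
from plant import env, vision
def ray(cam,uv):
    c=vision.get_calibration(cam);K=np.array(c["camera_matrix"]);R=np.array(c["R"]);t=np.array(c["t"])
    d=R.T@np.linalg.inv(K)@np.array([uv[0],uv[1],1.]);return -R.T@t,d
def at_z(cam,uv,z):
    o,d=ray(cam,uv);return o+d*(z-o[2])/d[2]
def proj(cam,X):
    c=vision.get_calibration(cam);p=np.array(c["camera_matrix"])@(np.array(c["R"])@np.array(X)+np.array(c["t"]));return p[:2]/p[2]
def save(cam,name,crop=None,k=1):
    im=vision.get_image(cam)[:,:,::-1]
    if crop: x,y,w,h=crop; im=im[y:y+h,x:x+w]
    cv2.imwrite("pics/"+name,cv2.resize(im,None,fx=k,fy=k,interpolation=cv2.INTER_CUBIC))
E
python3 - <<'E'
from h import *
print(env.get_state())
a=vision.get_image("scene");b=vision.get_image("top")
cv2.imwrite("pics/a.png",cv2.resize(a[:,:,::-1],None,fx=1.25,fy=1.25));cv2.imwrite("pics/b.png",cv2.resize(b[:,:,::-1],None,fx=1.25,fy=1.25))
for n in ["clamp","lever_knob","jar","cap","closed_jar","small_jar","spool"]:
    for d in vision.find_in("top",n)[:4]:
        r=d["rect"];u=(r[0]+r[2]/2,r[1]+r[3]/2);print(n,round(d["score"],2),np.round(r),at_z("top",u,0.07).round(3))
E
```

```text
pics
{'t': 0.0, 'qpos': array([-1.48713467e+00,  2.45763388e-01,  1.55899755e+00, -5.45489081e-06,
        1.33866981e+00, -1.74070432e-01]), 'qvel': array([ 8.09209091e-05,  4.76307056e-05, -2.11666189e-03,  9.09166250e-04,
        9.32954169e-04, -3.27331300e-05]), 'joint_torque': array([ 1.39322412e-03, -4.15835881e+01, -3.14601088e+01,  6.86519849e-02,
        3.32034251e-02, -1.13656779e-04]), 'position': array([ 0.16565034, -0.62793056,  0.20438662]), 'tool_rot': array([-3.13978142e+00, -3.13117784e-04,  2.57733068e-01]), 'contact_force': array([1.10324768, 0.09985574, 1.17979547]), 'wrist_torque': array([-0.01153853,  0.01233594, -0.02469637]), 'grip_force': 0.0, 'opening': 1.0023538320236374}
clamp 0.67 [256. 186.  85.  56.] [0.601 0.006 0.07 ]
lever_knob 0.73 [312. 199.  23.  40.] [ 0.587 -0.063  0.07 ]
jar 0.81 [210. 211.  31.  22.] [0.578 0.195 0.07 ]
jar 0.63 [275. 208.  24.  20.] [0.589 0.036 0.07 ]
cap 0.69 [270. 200.  28.  22.] [0.608 0.043 0.07 ]
cap 0.64 [260. 257.  20.  21.] [0.46  0.078 0.07 ]
cap 0.57 [281. 209.  16.  19.] [0.587 0.029 0.07 ]
closed_jar 0.94 [192. 156.  25.  26.] [0.72  0.257 0.07 ]
small_jar 0.64 [264. 140.  20.  25.] [0.767 0.072 0.07 ]
spool 0.62 [419. 234.  28.  25.] [ 0.514 -0.351  0.07 ]
```

View pics/a.png

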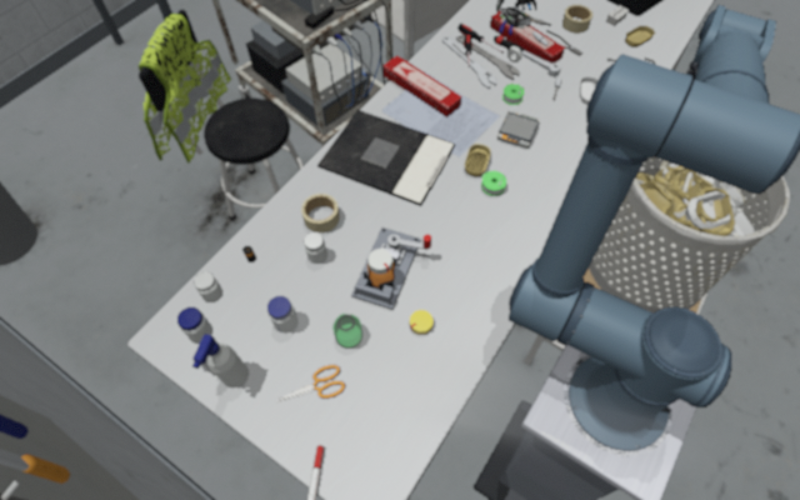

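Run:
```python
from h import *
save("top","c.png",(180,130,200,150),4)
```

```text
(no output)
```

View pics/c.png

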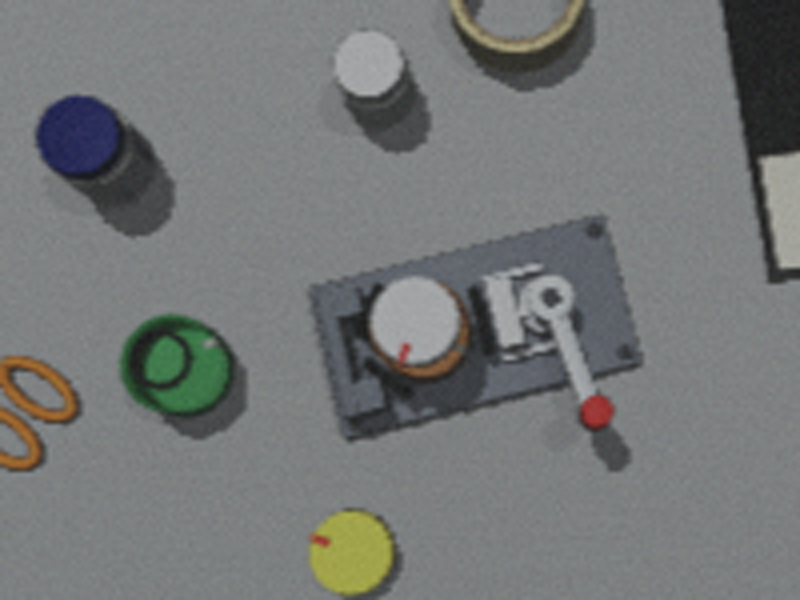

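The amber jar with the white, red-marked cap sits in the clamp at top-image pixel (284,210). The look-alikes are the yellow cap at (268,267) and the green jar at (224,221), both the wrong colour. The crop confirms the white cap. The red knob is at (329,233), the lever pivot at (317,204).

Run:
```python
from h import *
f=lambda x,y,z:at_z("top",(180+(x+.5)/4-.5,130+(y+.5)/4-.5),z)[:2]
c=[f(*p,.012) for p in [(603,215),(642,362),(346,439),(310,286)]]
print(np.round(c,4))
# corners in clamp: (+55,-145),(-55,-145),(-55,70),(55,70)
P=np.array([(.055,-.145),(-.055,-.145),(-.055,.07),(.055,.07)])
Q=np.array(c);a=P-P.mean(0);b=Q-Q.mean(0)
H=a.T@b;yaw=np.arctan2(H[0,1]-H[1,0],H[0,0]+H[1,1]);R=np.array([[np.cos(yaw),-np.sin(yaw)],[np.sin(yaw),np.cos(yaw)]])
o=Q.mean(0)-R@P.mean(0);print("clamp",o,yaw,(Q-(P@R.T+o)).round(4))
k=f(597,411,.095);pv=f(549,297,.06);print("knob",k,"pivot",pv,"model pivot",o+R@[0,-.092]);d=k-(o+R@[0,-.092]);print("lever",np.linalg.norm(d),np.arctan2(d[1],d[0])-yaw-np.pi)
cp=f(417,321,.1);m=f(404,354,.1);print("cap",cp,"clamp-rel",R.T@(cp-o),"mark dir",np.arctan2(*(m-cp)[::-1]))
```

```text
[[ 0.6948 -0.0826]
 [ 0.5901 -0.1097]
 [ 0.5361  0.0957]
 [ 0.643   0.1232]]
clamp [0.60664826 0.04295955] 0.25187309192645446 [[-0.0013  0.0012]
 [ 0.0006  0.0015]
 [ 0.0001 -0.0014]
 [ 0.0006 -0.0013]]
knob [ 0.55002797 -0.07491307] pivot [ 0.62883898 -0.04416917] model pivot [ 0.62957635 -0.04613761]
lever 0.08459298015996307 -6.187967344423025
cap [0.60715497 0.04059084] clamp-rel [-9.96051487e-05 -2.42025064e-03] mark dir 2.783467640765322
```

>>> arm_command:
  series:
    - [[15,-12.8,0,0,-1],[30,-25.6,0,0,-1],[30,-25.6,0,0,-1],[30,-25.6,0,0,-1],[30,-25.6,0,0,-1],[30,-25.6,0,0,-1],[30,-25.6,0,0,-1],[30,-25.6,0,0,-1],[30,-25.6,0,0,-1],[30,-25.6,0,0,-1],[30,-25.6,0,0,-1],[30,-25.6,0,0,-1]]

```text
t: 1.5
position: [0.4251, -0.2542, 0.2059]
tool_rot: [3.141, -0.001, 0.258]
contact_force: [0.2, -0.3, 0.9]
opening: 1.004
grip_force: 0.0
```

>>> arm_command:
  series:
    - [[30,-25.6,4,0,-1],[30,-25.6,10,0,-1],[30,-25.6,10,0,-1],[30,-25.6,10,0,-1],[30,-25.6,10,0,-1],[15,-12.8,0,0,-0.3],[0,0,0,-5,-0.3],[0,0,0,0,-0.3],[0,0,0,0,-0.3]]

```text
t: 2.25
position: [0.5479, -0.0776, 0.1615]
tool_rot: [3.142, 0.0, 0.344]
contact_force: [0.1, -0.4, -0.4]
opening: 0.752
grip_force: 0.0
```

Run:
```python
from h import *
s=env.get_state();print(s["t"],s["position"],s["tool_rot"],s["opening"],s["contact_force"])
save("wrist","w1.png")
for d in vision.find_in("wrist","lever_knob")[:2]:
    r=d["rect"];print(d["score"],r,at_z("wrist",(r[0]+r[2]/2,r[1]+r[3]/2),.085))
```

```text
2.25 [ 0.54793392 -0.07760035  0.16146672] [3.14150393e+00 8.19189233e-05 3.43574505e-01] 0.7520824622040092 [ 0.10503786 -0.40702989 -0.39490779]
0.92 [288.9, 68.6, 45.1, 143.9] [ 0.59191067 -0.05865616  0.085     ]
```

View pics/w1.png

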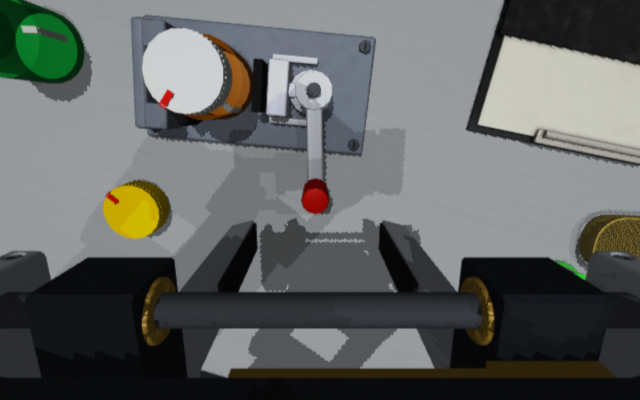

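The wrist view shows the red knob top at about (315,188), the white cap at (183,72) with its red mark at (167,98), and the jar's mark at about (229,107).

Run:
```python
from h import *
for n,u,z in [("knob",(315,187),.095),("knobL",(316,204),.074),("cap",(183,72),.1),("red",(167,98),.1),("jm",(229,107),.062)]: print(n,at_z("wrist",u,z))
```

```text
knob [ 0.56057422 -0.07271905  0.095     ]
knobL [ 0.54266126 -0.07981634  0.074     ]
cap [0.60747363 0.04010575 0.1       ]
red [0.58698611 0.046452   0.1       ]
jm [0.59304115 0.01344881 0.062     ]
```

>>> arm_command:
  series:
    - [[2.7,-1.7,15,0,-0.3],[0,0,25,0,-0.3],[0,0,25,0,-0.3],[0,0,20,0,-0.3],[0,0,14,0,-0.3],[0,0,0,0,1],[0,0,0,0,1],[0,0,0,0,1],[0,0,0,0,1],[0,0,0,0,1]]
  squeeze: 15

```text
t: 3.18
position: [0.5508, -0.0756, 0.0639]
tool_rot: [3.14, -0.002, 0.345]
contact_force: [-0.2, -0.2, 0.2]
opening: 0.332
grip_force: 0.0
```

>>> arm_command:
  series:
    - [[0,0,0,0,1],[0,0,0,0,1],[0,0,0,0,1],[0.5,8.9,0,-6,1],[0.5,8.9,0,-6,1],[0.5,8.9,0,-6,1],[0.5,8.9,0,-6,1],[0.5,8.9,0,-6,1],[0,0,0,0,1]]

```text
t: 3.93
position: [0.5771, -0.1114, 0.0634]
tool_rot: [3.14, -0.003, 0.871]
contact_force: [4.2, 2.3, 2.6]
opening: 0.228
grip_force: 15.0
```

>>> arm_command:
  series:
    - [[0.5,8.9,0,-6,1],[0.5,8.9,0,-6,1],[0.5,8.9,0,-6,1],[0.5,8.9,0,-6,1],[0.5,8.9,0,-6,1],[0.5,8.9,0,-6,1],[0.5,8.9,0,-6,1],[0.5,8.9,0,-6,1],[0.5,6,0,-4,1],[0,0,0,0,1]]

```text
t: 4.77
position: [0.6482, -0.1276, 0.0633]
tool_rot: [-3.141, -0.002, 1.778]
contact_force: [-2.1, 5.0, 6.6]
opening: 0.233
grip_force: 15.0
```

>>> arm_command:
  series:
    - [[0,4,0,-2,1],[0,2,0,0,1],[0,0,0,0,1],[0,0,0,0,1]]

```text
t: 5.1
position: [0.6509, -0.127, 0.0631]
tool_rot: [-3.135, -0.003, 1.811]
contact_force: [-12.5, 3.8, 12.2]
opening: 0.23
grip_force: 15.0
```

>>> arm_command:
  series:
    - [[0,0,0,0,-1],[0,0,0,0,-1],[0,0,0,0,-1],[0,0,-15,0,-1],[0,0,-25,0,-1],[0,0,-30,0,-1],[0,0,-30,0,-1],[0,0,0,0,-1],[0,0,0,0,-1]]

```text
t: 5.85
position: [0.6552, -0.1285, 0.1661]
tool_rot: [3.137, 0.004, 1.811]
contact_force: [0.3, 0.2, -0.3]
opening: 0.834
grip_force: 0.0
```

Run:
```python
from h import *
s=env.get_state();print(s["t"],s["position"],s["tool_rot"],s["opening"],s["contact_force"])
save("wrist","w2.png")
```

```text
5.85 [ 0.65521236 -0.12848304  0.16613404] [3.13664317 0.00353333 1.81100059] 0.8343781577692796 [ 0.25962566  0.2209169  -0.32283405]
```

View pics/w2.png

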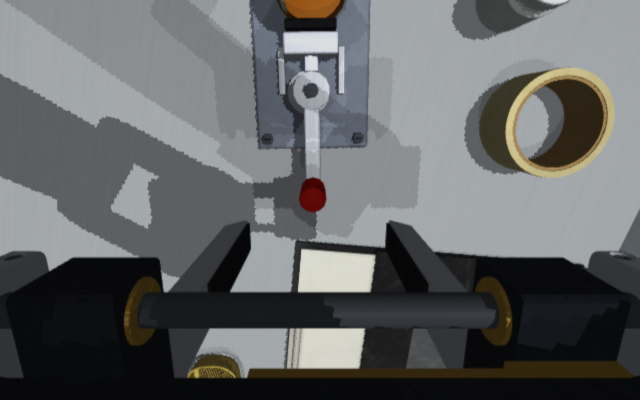

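The lever now lies along the clamp, with the knob at (313,195) and the jaw against the jar. I'll move closer and look at the cap.

>>> arm_command:
  series:
    - [[20,-1,0,0,-1],[30,-2,0,0,-1],[30,-2,0,0,-1],[10,-1,0,0,-1],[0,0,0,0,-1],[0,0,0,0,-1]]

```text
t: 6.4
position: [0.6259, -0.0419, 0.1615]
tool_rot: [-3.14, -0.0, 1.812]
contact_force: [-0.1, -0.8, 0.2]
opening: 0.996
grip_force: 0.0
```

Run:
```python
from h import *
s=env.get_state();print(s["t"],s["position"],s["tool_rot"])
save("wrist","w3.png")
for d in vision.trace("wrist","cap")[:2]:
    print(d["score"],d["rect"])
for d in vision.find_in("top","cap")[:4]:
    r=d["rect"];print(d["score"],r,at_z("top",(r[0]+r[2]/2,r[1]+r[3]/2),.1))
save("top","t2.png",(240,170,120,90),5)
```

```text
6.4 [ 0.62588258 -0.04193242  0.16152545] [-3.14022842e+00 -1.11395173e-04  1.81185565e+00]
0.98 [136.9, 2.5, 69.3, 34.7]
0.55 [282.5, 44.9, 76.8, 79.5]
0.91 [271.9, 201.5, 24.9, 21.6] [0.6008973  0.03928321 0.1       ]
0.6 [258.0, 257.7, 22.7, 19.5] [0.46156375 0.07471513 0.1       ]
```

View pics/w3.png

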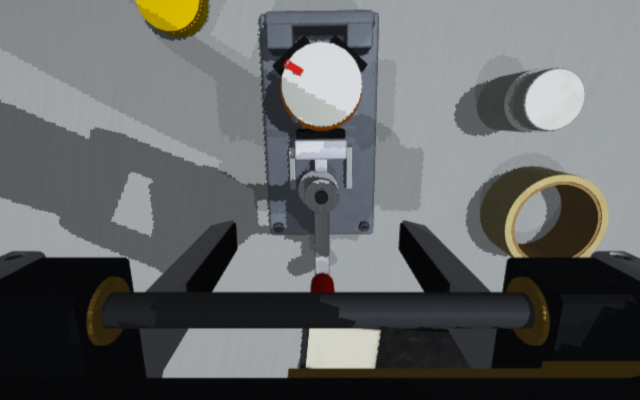

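The cap's top is at about (322,83) with its red mark at (292,68). The lever is in line with the clamp.

Run:
```python
from h import *
c=at_z("wrist",(322,83),.1);r=at_z("wrist",(292,68),.1);print(c,r,np.arctan2(*(r-c)[1::-1]))
for u in [(282,83),(362,83),(322,42),(322,124)]: print(np.linalg.norm(at_z("wrist",u,.1)-c))
s=env.get_state();d=c-s["position"];p=s["tool_rot"][2];print("tool",d[0]*np.cos(p)+d[1]*np.sin(p),d[0]*np.sin(p)-d[1]*np.cos(p))
```

```text
[0.60830991 0.04323627 0.1       ] [0.58592794 0.04787668 0.1       ] 2.9371609196230364
0.02777568021930072
0.02776908073730981
0.026321329922834615
0.027854522280560987
tool 0.08819005730368497 0.0027155001199590766
```

>>> arm_command:
  series:
    - [[20,0.7,0,0,-1],[30,1,0,0,-1],[25,1,0,0,-1],[13,0,0,0,-1],[0,0,15,0,-1],[0,0,25,0,-1],[0,0,25,0,-1],[0,0,15,0,-1],[0,0,10,0,-1],[0,0,0,0,-1]]

```text
t: 7.43
position: [0.6065, 0.0437, 0.0699]
tool_rot: [-3.137, -0.001, 1.81]
contact_force: [0.6, -0.4, -0.5]
opening: 0.999
grip_force: 0.0
```

>>> arm_command:
  series:
    - [[0,0,0,0,0],[0,0,0,0,1],[0,0,0,0,1],[0,0,0,0,1],[0,0,0,0,1],[0,0,0,0,1],[0,0,0,0,1]]
  squeeze: 30

```text
t: 8.02
position: [0.6073, 0.0441, 0.0729]
tool_rot: [-3.14, 0.0, 1.811]
contact_force: [-4.2, -1.0, 3.9]
opening: 0.591
grip_force: 30.0
```

>>> arm_command:
  series:
    - [[0,0,0,0,1],[0,0,0,0,1],[0,0,0,-3,1],[0,0,0,-5,1],[0,0,0,-5,1],[0,0,0,-5,1],[0,0,0,-5,1],[0,0,0,-5,1],[0,0,0,-5,1],[0,0,0,-5,1],[0,0,0,-5,1],[0,0,0,0,1]]
  squeeze: 40

```text
t: 9.02
position: [0.608, 0.0447, 0.0737]
tool_rot: [3.141, -0.0, 2.565]
contact_force: [-4.9, 0.9, 8.9]
opening: 0.596
grip_force: 40.0
```

Run:
```python
from h import *
s=env.get_state();print(s["position"],s["tool_rot"],s["wrist_torque"],s["contact_force"])
a=vision.get_image("wrist")[:,:,::-1];b=vision.get_image("scene")[:,:,::-1]
b=b[165:255,260:360];cv2.imwrite("pics/ab.png",np.hstack([cv2.resize(a[60:400,160:480],(400,425)),cv2.resize(b,(400,425),interpolation=cv2.INTER_CUBIC)]))
cc=np.array([.6073,.0441,.1])
print("mark in scene at dirs",[(d,proj("scene",[.6073+.033*np.cos(d),.0441+.033*np.sin(d),.062]).round()) for d in (4,4.2,4.4)])
```

```text
[0.60797062 0.04465278 0.07367132] [ 3.14133799e+00 -4.80475064e-04  2.56489279e+00] [0.10022998 0.87355378 0.2257549 ] [-4.89017874  0.90286821  8.86210374]
mark in scene at dirs [(4, array([315., 211.])), (4.2, array([314., 210.])), (4.4, array([313., 208.]))]
```

View pics/ab.png

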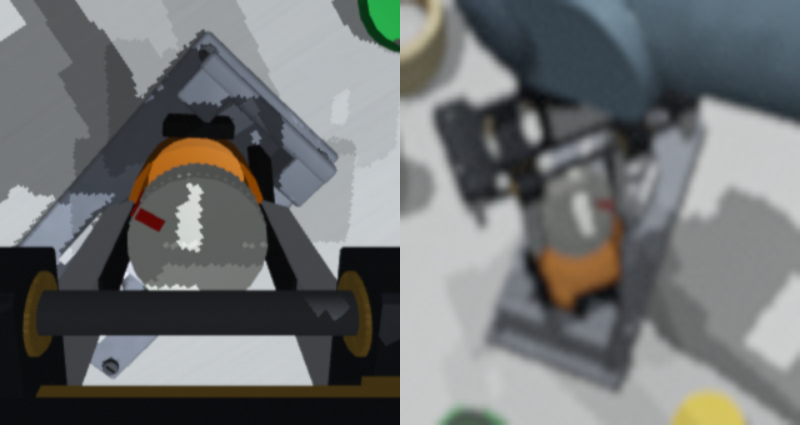

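No slip: the red mark keeps its place relative to the fingers. About 0.5 rad is left.

>>> arm_command:
  series:
    - [[0,0,0,-5,1],[0,0,0,-5,1],[0,0,0,0,1]]

```text
t: 9.37
position: [0.6081, 0.0445, 0.0742]
tool_rot: [-3.142, -0.0, 2.74]
contact_force: [-6.6, 1.5, 10.5]
opening: 0.586
grip_force: 40.0
```

Run:
```python
from h import *
s=env.get_state();print(s["position"],s["tool_rot"],s["wrist_torque"],s["contact_force"])
```

```text
[0.60805177 0.04454685 0.07418547] [-3.14157492e+00 -2.55917179e-04  2.73989935e+00] [-0.06421277  1.07782784  0.24718778] [-6.57132628  1.52853363 10.54209286]
```

>>> arm_command:
  series:
    - [[0,0,0,-5,1],[0,0,0,-4,1],[0,0,0,0,1]]

```text
t: 9.62
position: [0.6081, 0.0447, 0.0743]
tool_rot: [3.141, -0.0, 2.896]
contact_force: [-5.4, -0.1, 10.6]
opening: 0.588
grip_force: 40.0
```

Run:
```python
from h import *
s=env.get_state();print(s["position"],s["tool_rot"],s["wrist_torque"],s["contact_force"])
```

```text
[0.60805801 0.0446642  0.07429853] [ 3.14125982e+00 -3.08250215e-04  2.89596806e+00] [0.03720893 1.09746203 0.08899913] [-5.43406382 -0.08103118 10.56270154]
```

The torque has dropped, so the threads have let go. I'll turn a bit more, then lift.

>>> arm_command:
  series:
    - [[0,0,0,-4.5,1],[0,0,0,-4.5,1],[0,0,0,0,1],[0,0,0,0,1],[0,0,-3,0,1],[0,0,0,0,1]]

```text
t: 10.12
position: [0.6079, 0.0445, 0.0756]
tool_rot: [3.141, 0.0, 3.05]
contact_force: [-1.5, 0.3, 1.0]
opening: 0.59
grip_force: 40.0
```

Run:
```python
from h import *
s=env.get_state();print(s["position"],s["tool_rot"],s["wrist_torque"],s["contact_force"])
```

```text
[0.60791268 0.04446579 0.07563845] [3.14134432e+00 3.17970084e-04 3.05035560e+00] [ 0.0643957   0.08644973 -0.03343234] [-1.48443643  0.33069918  1.0108991 ]
```

Free. Lift straight up.

>>> arm_command:
  series:
    - [[0,0,-3,0,1],[0,0,-4,0,1],[0,0,-5,0,1],[0,0,-5,0,1],[0,0,-5,0,1],[0,0,-5,0,1],[0,0,-3,0,1],[0,0,0,0,1],[0,0,0,0,1],[0,0,0,0,1]]

```text
t: 10.95
position: [0.6077, 0.0443, 0.1052]
tool_rot: [3.142, -0.0, 3.05]
contact_force: [-0.1, 0.1, -0.2]
opening: 0.592
grip_force: 40.0
```

Run:
```python
from h import *
s=env.get_state();print(s["position"],s["tool_rot"],s["wrist_torque"],s["contact_force"],s["grip_force"])
a=vision.get_image("wrist")[:,:,::-1];b=vision.get_image("scene")[:,:,::-1]
b=b[165:255,260:360];cv2.imwrite("pics/end.png",np.hstack([cv2.resize(a[0:400,160:480],(400,425)),cv2.resize(b,(400,425),interpolation=cv2.INTER_CUBIC)]))
```

```text
[0.60771167 0.04431533 0.10523837] [ 3.14154453e+00 -4.14676540e-04  3.05033272e+00] [ 0.0467916  -0.12774544  0.04093778] [-0.07515212  0.13266144 -0.16506921] 39.99984600632615
```

View pics/end.png

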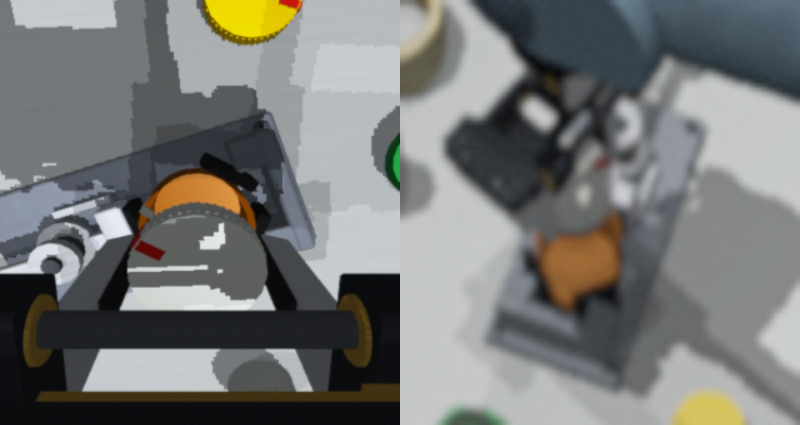

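The cap is held level above the clamped jar, its red mark near (148,247) next to the jar's white mark at (145,213). The jar is still in the jaws.

```bash
python3 -c "
from plant import env
print(env.hand_in())"
```

```text
the job is handed in; nothing more can be done
None
```

I handed the job in at about 11 s with the lever at its end stop, the cap unscrewed until the torque dropped, and the gripper holding it level about 2 cm above the jar's mouth; the judge's result was not shown.

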